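Rack the bearing shells the same way round

ROBOT

A 7-joint arm with a two-finger parallel gripper is mounted at the origin on the work surface; the furniture and walls round the work are solid. World frame = base frame: x ahead of the robot, y to its left, z up, the work surface at z = 0. Lengths are in mm, angles in rad, forces in N, time in s.
With the tool pointing down it reaches from about 400 to 875 mm from the base axis. Payload 4.4 kg.
Tool frame: the origin (TCP) lies midway between the tips of the shut fingers; the grasp point (between the pads) lies 19 mm behind it; z points along the fingers, y is the line along which they close (so a half turn about z gives the same grasp; the last joint's range is limited). The gripper opens to 85 mm and grips with 20 to 120 N. Pads are 22 mm wide; open, the fingers measure 114 mm over their backs; the gripper's body (76 mm by 85 mm) begins 54 mm behind the grasp point. The pads swing forward as they close: fully open they stand 13 mm farther back than shut.
Start: joints at [1.036, 0.628, 0.038, 1.517, -0.027, 0.996, -0.02], TCP at [293.709, -579.873, 231.313] pointing down, gripper open.
Joint ranges: [-3.06, 3.06], [-0.37, 2.12], [-1.25, 1.32], [0.18, 2.47], [-1.1, 4.24], [0.23, 1.98], [-2.94, 2.94]. Speed limits (rad/s): [2.57, 2.57, 3.14, 3.14, 3.14, 3.14, 3.14].

INTERFACE

Orientations are given as [roll, pitch, yaw] about the fixed x, y, z axes, in that order (R = Rz(yaw) Ry(pitch) Rx(roll)).
In Python, from cell import monitor, cams, ctrl gives the robot as it stands.
- The arm moves only by the tool drive_tool, never from a script. Its argument "motion" is a list of rows, each an object with "fingers": the opening, from 0 (shut) to 1 (fully open); "linear": the shift along the tool's x, y, z in m, a list of three; "twist": the turn about the tool's z in rad. In form: [{"fingers": fingers, "linear": [x, y, z], "twist": twist}, ...]. A call has 1 to 5 rows; each row shifts and turns the commanded pose from where the row before left it, along the tool's axes as they then stand; what a row does not reach is not made up. A row lasts 1/12 s, in which the tool goes at most 41.7 mm and 7.16 degrees, less where a joint would pass 70% of its speed; a pose out of reach is approached as far as the arm can. A call with a gripper value outside its range is refused whole. The fingers move at their own pace and stop on an object; the grip force is fixed at half the most. Time passes only in rows, so rows that do not move let the fingers close. It gives the time, the measured TCP pose, the force, the opening and the grip force at its end, in the units of the state.
- monitor.read_state(): the state, without advancing time (a new reading comes with each control period).
- cams.get_image(name): name is "scene" or "top" or "wrist"; returns a dict with "color" (480x640x3 uint8, blue, green, red), "K" (3x3 intrinsics, pixels), "R" (3x3) and "t" (3): a world point X has camera coordinates R X + t. Camera axes: x right, y down, z forward; pixel columns grow to the right and rows downward; lengths in mm; the calibration is good to about 2 mm. The wrist camera is an equidistant fisheye: a pixel r from the principal point sees the ray r / f radians off the axis. A picture is of the moment at which its call begins. There is no depth.
- ctrl.finish_job(): hands the job in; it is judged then, once.
The state is a dict: "clock": time; "qpos": joint angles; "qd": joint speeds; "tau": joint torques, N m; "eef_pos": TCP position; "tool_rot": TCP orientation; "force": force on the tool from outside, world axes, zero at the start; "torque": the same for the moment, N m; "width": finger opening in mm; "gripper_force": force on a finger pad.
Only numpy, scipy, OpenCV 4.12 (cv2) and the standard library are available. Lean on these libraries where they do the work, as an engineer would, in place of code of your own. Each camera call takes 0.05 s, during which the arm holds its last target. There are 200 camera calls.

TASK

Two half bearing shells are still loose on the bench. Put them into the two empty bays of the sloping rack, one in each, standing squarely on edge flat on the rack's floor and centred across it, with the hollow side facing down the slope exactly like the shell already in the lowest bay. Leave the piston, the valve spring and the tappet where they stand.

Things in the scene. Friction and masses are not known exactly. Their poses are not given: they have to be found in the camera images.
- rack: Fixed sloping rack of bare sheet metal, origin: centre of the underside of its 170 x 90 mm base, on the bench; x from its low to its high end, y left, z up. A plate 58 mm wide, 175 mm long climbs at 35 degrees towards +x, with three bays in a row 55 mm apart. The low bay already holds a fixed shell like the loose ones: on edge, hollow side downhill.
- bay_mid (a point): Centre of the middle bay on its sloping floor, 105 mm above the bench. x up the slope, y across it to the left, z square out of the floor (35 degrees off vertical, leaning to the low end). A bay is 36 mm of floor between a 7 mm high stop downhill and a 4 mm high stop uphill (each 4 mm thick, 50 mm wide), no side walls. Empty at the start.
- bay_top (a point): Centre of the top bay on its sloping floor, about 137 mm above the bench; same axes, stops and size as bay_mid. Empty at the start.
- shell_a: Loose half bearing shell, half of a thin steel ring: 54 mm outside diameter, 27 mm from mating edges to crown of the back, 21 mm wide along the ring's axis, about 50 g. Origin: centre of one flat C-shaped edge, halfway from mating edges to crown. Own x points out of the back, z along the ring's axis (0 to 21 mm). Starts hollow side down like a bridge, own x up.
- shell_b: Second loose shell, the same part and axes as shell_a. Starts standing on its C-shaped edge on the bench (own z up), facing any way.
- shell_a_mid (a point): Middle of shell_a: own x = y = 0, z = 10.5 mm; axes as the shell's. From here the mating edges lie at x = -13.5 mm, y = +-27 mm (the widest place, gripped 54 mm wide; the round outside narrows to about 50 mm across at x = -3.5 mm), the crown at x = +13.5 mm. Either C-shaped edge may stand on the rack.
- shell_a_back (a point): Point near the crown of shell_a's back: own x = 12.5 mm, y = 0, z = 10.5 mm.
- shell_b_mid (a point): Middle of shell_b: own x = y = 0, z = 10.5 mm; axes as the shell's. From here the mating edges lie at x = -13.5 mm, y = +-27 mm (the widest place, gripped 54 mm wide; the round outside narrows to about 50 mm across at x = -3.5 mm), the crown at x = +13.5 mm. Either C-shaped edge may stand on the rack.
- shell_b_back (a point): Point near the crown of shell_b's back: own x = 12.5 mm, y = 0, z = 10.5 mm.
- piston: Loose aluminium piston standing on its skirt, 71 x 69 x 58 mm; a bystander. Origin: centre of its underside.
- valve_spring: Loose valve spring standing upright, 29 mm across, 44 mm high; a bystander. Origin: centre of its underside.
- tappet: Loose bucket tappet, 33 mm across, 26 mm high; a bystander. Origin: centre of its underside.
Not all that is in view belongs to the job. What is shaped like the shell_a but purple is not meant.

How it is judged (in metres and radians):
At the end, for the whole second after the job is handed in: One shell in the middle bay, one in the top bay, on edge on the floor and at rest: centred within 9 mm along the slope and 10 mm across, middle 7-14 mm off the floor, hollow side down the slope, square within 0.2 rad, ring axis square to the floor within 0.15 rad (((x of shell_a_mid in the frame of bay_mid between -0.009 and 0.009 m and y of shell_a_mid in the frame of bay_mid between -0.01 and 0.01 m and z of shell_a_mid in the frame of bay_mid between 0.007 and 0.014 m and x of shell_a_back in the frame of bay_mid above 0 m and angle between the x axis of shell_a and the x axis of bay_mid, either way round below 0.2 rad and angle between the z axis of shell_a and the z axis of bay_mid, either way round below 0.15 rad and x of shell_b_mid in the frame of bay_top between -0.009 and 0.009 m and y of shell_b_mid in the frame of bay_top between -0.01 and 0.01 m and z of shell_b_mid in the frame of bay_top between 0.007 and 0.014 m and x of shell_b_back in the frame of bay_top above 0 m and angle between the x axis of shell_b and the x axis of bay_top, either way round below 0.2 rad and angle between the z axis of shell_b and the z axis of bay_top, either way round below 0.15 rad) or (x of shell_b_mid in the frame of bay_mid between -0.009 and 0.009 m and y of shell_b_mid in the frame of bay_mid between -0.01 and 0.01 m and z of shell_b_mid in the frame of bay_mid between 0.007 and 0.014 m and x of shell_b_back in the frame of bay_mid above 0 m and angle between the x axis of shell_b and the x axis of bay_mid, either way round below 0.2 rad and angle between the z axis of shell_b and the z axis of bay_mid, either way round below 0.15 rad and x of shell_a_mid in the frame of bay_top between -0.009 and 0.009 m and y of shell_a_mid in the frame of bay_top between -0.01 and 0.01 m and z of shell_a_mid in the frame of bay_top between 0.007 and 0.014 m and x of shell_a_back in the frame of bay_top above 0 m and angle between the x axis of shell_a and the x axis of bay_top, either way round below 0.2 rad and angle between the z axis of shell_a and the z axis of bay_top, either way round below 0.15 rad)) and linear speed of each of shell_a, shell_b below 0.02 m/s); the robot touches nothing.
It fails at once if the piston is moved more than 30 mm (distance of piston from where it was at the start of the episode above 0.03 m).
It fails at once if the valve spring is moved more than 30 mm (distance of valve_spring from where it was at the start of the episode above 0.03 m).
It fails at once if the bucket tappet is moved more than 30 mm (distance of tappet from where it was at the start of the episode above 0.03 m).
It also fails if it takes over 67 s, if anything falls off the work surface, if the arm or the gripper's body presses on something with over 40 N, if the wrist force passes 120 N, or if a joint passes its speed limit or range.

## Working session

There is one attempt and no reset: what is moved stays moved. The work goes in short steps, Python scripts to look and compute and a tool call to move; the robot and the scene stay as the last step left them, time stands still between calls to the robot, and variables do not carry over. Pictures are saved under pics/ and viewed, at most 10 in all, crops included, and the job is handed in when it is done.

Besides the shell and the picture viewer there is one more tool, called after "Call:" as name(argument=value, ...), one argument or row to a line, values as JSON. drive_tool: Moves the arm, as the interface text tells. Its arguments: {"type":"object","properties":{"motion":{"type":"array"}},"required":["motion"]}

```bash
mkdir -p pics; ls; python3 - <<'E'
from cell import monitor,cams
import cv2,numpy as np
s=monitor.read_state();print(s['clock'],s['eef_pos'],s['tool_rot'],s['width'])
for n in('scene','top'):
    d=cams.get_image(n);cv2.imwrite(f'pics/{n}0.png',d['color']);np.savez(f'{n}0.npz',**d)
    print(n,d['K'].tolist(),d['R'].tolist(),d['t'])
E
```

```text
pics
0.0 [ 293.43902497 -579.29800634  230.39511407] [-3.13970585e+00  3.35623968e-05  4.68886291e-01] 85.32728551562177
scene [[612.5203282707544, 0.0, 315.3060923658145], [0.0, 612.5203282707544, 225.8936846678559], [0.0, 0.0, 1.0]] [[0.7788110837856452, -0.6271550205643409, 0.011396313156893129], [-0.3157064105016921, -0.4076192779943587, -0.8568407008163741], [0.5420173042816676, 0.663719145714736, -0.5154552720371915]] [-422.43013748  241.83965466  692.47550579]
top [[596.4964972089066, 0.0, 330.33181579934626], [0.0, 596.4964972089066, 238.2050030463989], [0.0, 0.0, 1.0]] [[-0.3480186223852615, -0.9374876093827652, 0.00014396823442298833], [-0.9169617034217473, 0.34036693054639705, -0.20816240546340667], [0.19510067383520824, -0.07257640693925216, -0.978094265510659]] [138.92659015 491.91212535 977.10853916]
```

View pics/scene0.png

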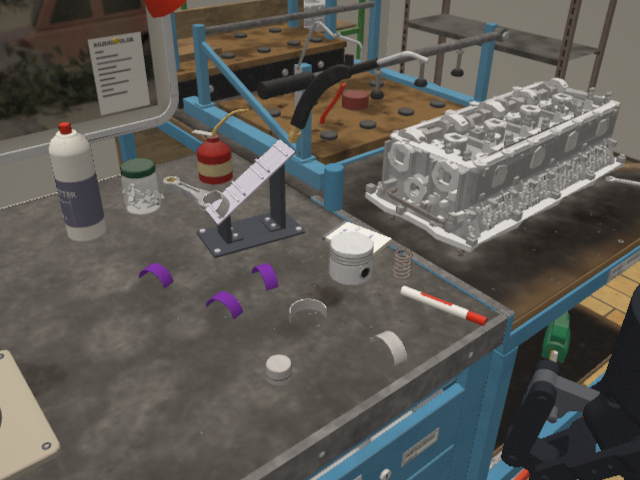

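View pics/top0.png

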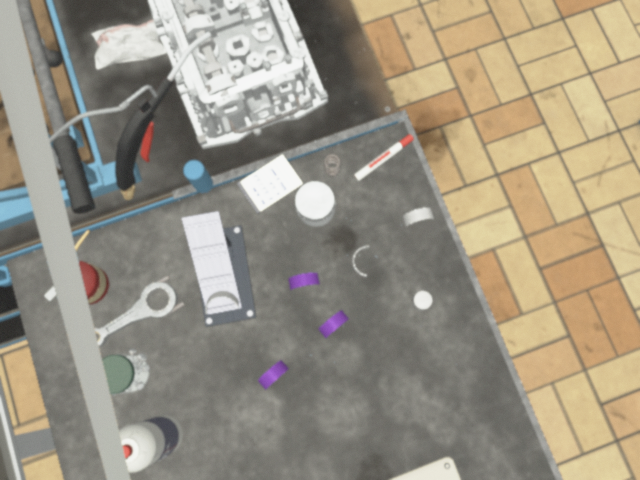

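The scene view shows the rack near (250,190), shell_b on edge at (308,312), and shell_a as a bridge at (388,348). The top view has the rack at (220,270) with its low end at the bottom, shell_b at (362,260), shell_a at (418,215), the piston at (315,200), the spring at (333,163) and the tappet at (423,300).

```bash
cat > h.py <<'E'
import numpy as np,cv2
def load(n): return dict(np.load(n+'.npz'))
def ray(d,u,v):
    r=d['R'].T@np.linalg.inv(d['K'])@np.array([u,v,1.]); return -d['R'].T@d['t'],r
def cast(d,u,v,z):
    c,r=ray(d,u,v); return c+r*(z-c[2])/r[2]
def proj(d,X):
    p=d['K']@(d['R']@np.asarray(X,float)+d['t']); return p[:2]/p[2]
E
python3 - <<'E'
from h import *
t=load('top0')['color'];s=load('scene0')['color']
def crop(im,x,y,w,h,k): return cv2.resize(im[y:y+h,x:x+w],None,fx=k,fy=k,interpolation=cv2.INTER_CUBIC)
A=np.zeros((600,800,3),np.uint8)
a=crop(t,178,205,80,125,4);A[:500,:320]=a           # top rack
b=crop(t,340,195,100,75,4);A[:300,330:730]=b
c=crop(s,280,290,130,85,3.5);A[302:302+c.shape[0],330:330+c.shape[1]]=c
cv2.imwrite('pics/c1.png',A)
c=crop(s,190,130,125,125,4.8);cv2.imwrite('pics/c2.png',c)
E
```

```text
(no output)
```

View pics/c1.png

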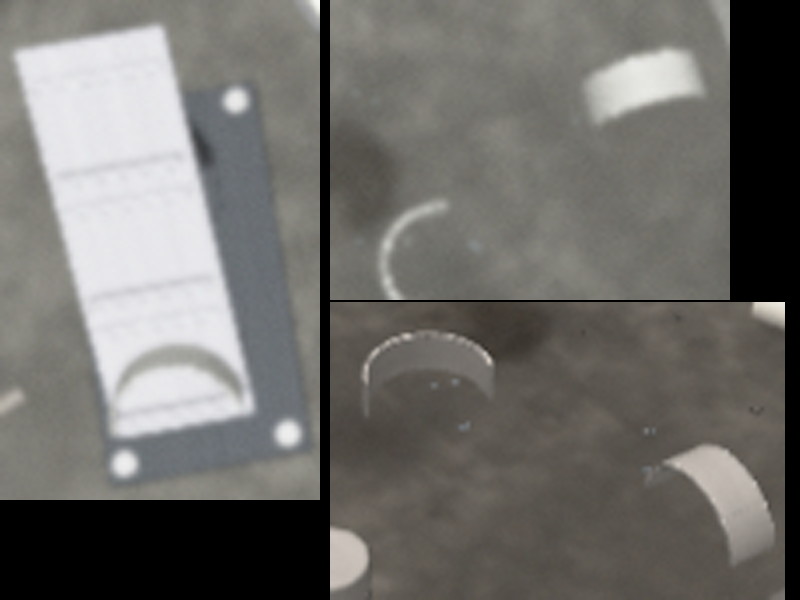

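View pics/c2.png

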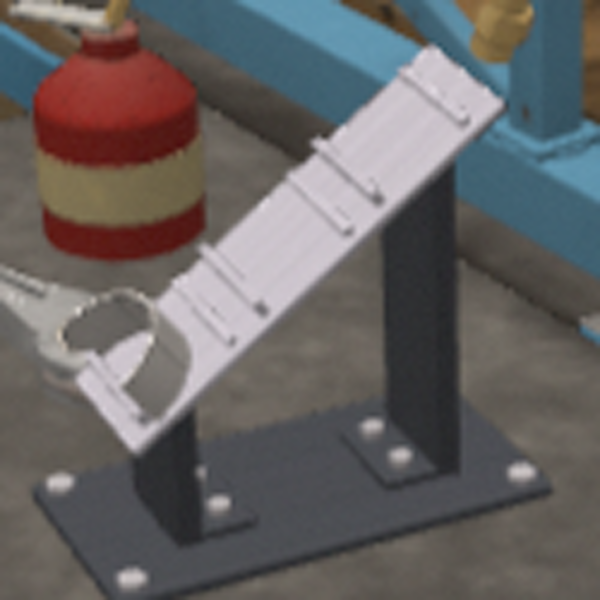

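The crops give the rack plate corners in both views (top crop: (15,50), (163,27), (252,410), (112,437); scene crop: (430,47), (503,100), (140,450), (78,375)). They also show both shells clearly. Next I triangulate.

```bash
python3 - <<'E'
from h import *
np.set_printoptions(precision=1,suppress=True)
t=load('top0');s=load('scene0')
def P(d):return d['K']@np.c_[d['R'],d['t']]
ft=lambda p,k,o:np.array([(p[0]+.5)/k-.5+o[0],(p[1]+.5)/k-.5+o[1]])
T=[ft(p,4,(178,205)) for p in[(15,50),(163,27),(252,410),(112,437)]]
S=[ft(p,4.8,(190,130)) for p in[(430,47),(503,100),(140,450),(78,375)]]
C=[]
for a,b in zip(T,S):
    X=cv2.triangulatePoints(P(t),P(s),a.reshape(2,1),b.reshape(2,1)).ravel();X=X[:3]/X[3];C.append(X);print('plate',X,proj(t,X)-a,proj(s,X)-b)
C=np.array(C);up=(C[0]+C[1]-C[2]-C[3])/2;print('len',np.linalg.norm(up),'slope',np.degrees(np.arcsin(up[2]/np.linalg.norm(up))),'yaw',np.arctan2(up[1],up[0]),'w',np.linalg.norm(C[0]-C[1]),np.linalg.norm(C[2]-C[3]),'ctr',C.mean(0))
# bolts on base, z~6
bt=[ft(p,4,(178,205)) for p in[(235,100),(288,433),(124,464)]];bs=[ft(p,4.8,(190,130)) for p in[(521,471),(131,578),(59,482)]]
for a,b in zip(bt,bs): print('bolt',cast(t,*a,6),cast(s,*b,6))
# loose shells & bystanders
im=t['color'].astype(int);g=im.min(2)
for n,(x,y,w,h),z in[('b',(345,238,30,45),21),('a',(398,200,40,32),20),('piston',(290,175,50,55),58),('tappet',(408,285,32,32),26)]:
    m=np.zeros(g.shape,np.uint8);m[y:y+h,x:x+w]=(g[y:y+h,x:x+w]>140)
    k,l,st,ce=cv2.connectedComponentsWithStats(m);i=1+st[1:,4].argmax();v,u=np.where(l==i)
    pts=np.array([cast(t,a,b,z)[:2] for a,b in zip(u,v)])
    r=cv2.minAreaRect(pts.astype(np.float32));print(n,st[i],'rect',np.array(r[0]),np.array(r[1]),r[2])
    if n=='b':
        A=np.c_[2*pts,np.ones(len(pts))];q=np.linalg.lstsq(A,(pts**2).sum(1),rcond=None)[0];c=q[:2];R=np.sqrt(q[2]+c@c)
        d=pts.mean(0)-c;print('circle',c,R,'back dir yaw',np.arctan2(d[1],d[0]),'d',np.linalg.norm(d))
    if n=='a': print('corners z=0..',[cast(t,*cv2.boxPoints(cv2.minAreaRect(np.c_[u,v].astype(np.float32)))[i],13) [:2] for i in range(4)])
print('spring',cast(t,333,160,44))
E
```

```text
plate [601.3 173.7 152.2] [-0.1  0.6] [ 0.5 -0.1]
plate [589.7 116.  155. ] [-0.   0.2] [ 0.2 -0. ]
plate [451.4 141.4  53.4] [ 0.  -0.5] [-0.5  0.1]
plate [461.2 200.   53.3] [ 0.  -0.5] [-0.5  0.1]
len 173.5025246177141 slope 35.3132860409038 yaw -0.18372223629589443 w 58.90740444701416 59.43673805058458 ctr [525.9 157.8 103.5]
bolt [592.7 109.5   6. ] [594.  112.7   6. ]
bolt [442.3 135.2   6. ] [443.2 138.7   6. ]
bolt [454.4 206.9   6. ] [455.7 210.    6. ]
b [352 245  17  32 132] rect [461.1 -77.8] [26.8 55.9] 64.87611389160156
circle [455.1 -90.5] 25.70271805484962 back dir yaw 1.12334602690591 d 15.92424487760843
a [404 207  29  19 368] rect [ 501.6 -204.5] [51.7 25.6] 85.87059783935547
corners z=0.. [array([ 517.6, -181.7]), array([ 513.9, -233.8]), array([ 488.2, -230.8]), array([ 492. , -178.9])]
piston [ 290  175   46   51 1633] rect [583.2 -34.9] [78.8 90.1] 69.63648223876953
tappet [413 290  20  20 324] rect [ 357.5 -154.7] [33.2 32.9] 69.634521484375
spring [643.4 -95.7  44. ]
```

Plate size (173.5 x 59 mm), slope (35.3°) and centre height (103.5 mm) all match. Shell_b also fits: radius 26 mm and span 56 x 27 mm. Shell_b goes first, starting with the move to above it.

Call:
drive_tool(
  motion=[
    {"fingers": 1, "linear": [0.0262, -0.026, 0], "twist": 0},
    {"fingers": 1, "linear": [0.0262, -0.026, 0], "twist": 0},
    {"fingers": 1, "linear": [0.0262, -0.026, 0], "twist": 0},
    {"fingers": 1, "linear": [0.0262, -0.026, 0], "twist": 0},
    {"fingers": 1, "linear": [0.0262, -0.026, 0], "twist": 0},
  ],
)

```text
clock: 0.52
eef_pos: [351.9, -402.8, 231.0]
tool_rot: [-3.141, 0.0, 0.468]
force: [0.4, -0.3, -0.3]
width: 85.5
gripper_force: 0.0
```

Call:
drive_tool(
  motion=[
    {"fingers": 1, "linear": [0.0262, -0.026, 0], "twist": 0},
    {"fingers": 1, "linear": [0.0262, -0.026, 0], "twist": 0},
    {"fingers": 1, "linear": [0.0262, -0.026, 0], "twist": 0},
    {"fingers": 1, "linear": [0.0262, -0.026, 0], "twist": 0},
    {"fingers": 1, "linear": [0.0262, -0.026, 0], "twist": 0},
  ],
)

```text
clock: 0.93
eef_pos: [410.0, -227.7, 231.2]
tool_rot: [-3.141, 0.0, 0.469]
force: [0.7, 0.7, -0.2]
width: 85.3
gripper_force: 0.0
```

Call:
drive_tool(
  motion=[
    {"fingers": 1, "linear": [0.0262, -0.026, 0], "twist": 0},
    {"fingers": 1, "linear": [0.0262, -0.026, 0], "twist": 0},
    {"fingers": 1, "linear": [0.0262, -0.026, 0], "twist": 0},
    {"fingers": 1, "linear": [0.0262, -0.026, 0], "twist": 0},
    {"fingers": 1, "linear": [0, 0, 0], "twist": 0},
  ],
)

```text
clock: 1.35
eef_pos: [458.9, -81.1, 231.3]
tool_rot: [-3.139, -0.004, 0.48]
force: [0.5, 0.1, -0.2]
width: 85.6
gripper_force: 0.0
```

Call:
drive_tool(
  motion=[
    {"fingers": 1, "linear": [0, 0, 0.02], "twist": -0.11},
    {"fingers": 1, "linear": [0, 0, 0.02], "twist": -0.11},
    {"fingers": 1, "linear": [0, 0, 0.02], "twist": -0.11},
    {"fingers": 1, "linear": [0, 0, 0.02], "twist": -0.11},
    {"fingers": 1, "linear": [0, 0, 0.02], "twist": -0.11},
  ],
)

```text
clock: 1.77
eef_pos: [456.3, -89.5, 130.4]
tool_rot: [-3.141, -0.0, 1.024]
force: [-1.0, -1.6, -0.3]
width: 85.5
gripper_force: 0.0
```

Call:
drive_tool(
  motion=[
    {"fingers": 1, "linear": [0, 0, 0.02], "twist": -0.11},
    {"fingers": 1, "linear": [0, 0, 0], "twist": 0},
    {"fingers": 1, "linear": [0, 0, 0], "twist": 0},
  ],
)

```text
clock: 2.02
eef_pos: [455.6, -89.5, 110.7]
tool_rot: [-3.139, 0.001, 1.126]
force: [-0.5, -0.5, 1.2]
width: 85.4
gripper_force: 0.0
```

Call:
drive_tool(
  motion=[
    {"fingers": 1, "linear": [0, 0, 0.03], "twist": 0},
    {"fingers": 1, "linear": [0, 0, 0.03], "twist": 0},
    {"fingers": 1, "linear": [0, 0, 0.025], "twist": 0},
    {"fingers": 1, "linear": [0, 0, 0.02], "twist": 0},
    {"fingers": 1, "linear": [0, 0, 0], "twist": 0},
  ],
)

```text
clock: 2.43
eef_pos: [454.7, -90.6, 15.1]
tool_rot: [-3.137, 0.006, 1.128]
force: [0.7, 0.1, -0.1]
width: 85.5
gripper_force: 0.0
```

Call:
drive_tool(
  motion=[
    {"fingers": 0.5, "linear": [0, 0, 0], "twist": 0},
    {"fingers": 0.5, "linear": [0, 0, 0], "twist": 0},
    {"fingers": 0.5, "linear": [0, 0, 0], "twist": 0},
    {"fingers": 0.5, "linear": [0, 0, 0], "twist": 0},
    {"fingers": 0.5, "linear": [0, 0, 0], "twist": 0},
  ],
)

```text
clock: 2.85
eef_pos: [457.0, -90.8, 18.7]
tool_rot: [3.14, 0.003, 1.128]
force: [-1.1, -0.7, 18.6]
width: 42.9
gripper_force: 9.0
```

Call:
drive_tool(
  motion=[
    {"fingers": 0.5, "linear": [0, 0, 0], "twist": 0},
    {"fingers": 0.5, "linear": [0, 0, 0], "twist": 0},
    {"fingers": 0.5, "linear": [0, 0, 0], "twist": 0},
    {"fingers": 0.5, "linear": [0, 0, 0], "twist": 0},
    {"fingers": 0.5, "linear": [0, 0, 0], "twist": 0},
  ],
)

```text
clock: 3.27
eef_pos: [457.0, -90.7, 18.7]
tool_rot: [3.14, 0.003, 1.128]
force: [-1.4, -0.4, 17.9]
width: 42.9
gripper_force: 8.9
```

The fingertips landed on the shell's rim: the tips sit farther back when open, and the arm was still lagging. Backing off, and checking with the wrist camera.

Call:
drive_tool(
  motion=[
    {"fingers": 0.5, "linear": [0, 0, -0.03], "twist": 0},
    {"fingers": 0.8, "linear": [0, 0, -0.03], "twist": 0},
    {"fingers": 0.8, "linear": [0, 0, -0.03], "twist": 0},
    {"fingers": 0.8, "linear": [0, 0, 0], "twist": 0},
    {"fingers": 0.8, "linear": [0, 0, 0], "twist": 0},
  ],
)

```text
clock: 3.68
eef_pos: [457.1, -90.3, 108.5]
tool_rot: [3.139, 0.002, 1.128]
force: [-0.3, -0.8, 0.1]
width: 68.2
gripper_force: 0.0
```

```bash
python3 - <<'E'
from cell import monitor,cams
import cv2,numpy as np
s=monitor.read_state();print(s['clock'],s['eef_pos'],s['tool_rot'],s['width'])
d=cams.get_image('wrist');np.savez('w1.npz',**d);cv2.imwrite('pics/w1.png',d['color']);print(d['K'],d['R'],d['t'])
E
```

```text
3.6833 [457.08468947 -90.33986751 108.48668914] [3.13926883e+00 2.27552951e-03 1.12804500e+00] 68.20069974088175
[[371.64829954   0.         327.54010762]
 [  0.         371.64829954 244.73720193]
 [  0.           0.           1.        ]] [[ 0.90297955 -0.42967503  0.00270265]
 [-0.40694711 -0.85316315  0.32635362]
 [-0.13792021 -0.29579048 -0.94524389]] [-451.93659425  106.57728868  300.30291592]
```

View pics/w1.png

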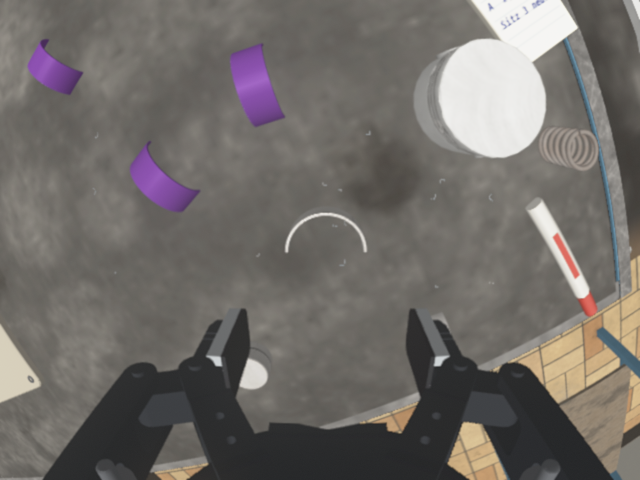

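The wrist view shows shell_b undisturbed, with rim ends at (287,251) and (366,250), square to the tool. I'll cast those through the fisheye model.

```bash
cat >> h.py <<'E'
def castw(d,u,v,z):
    K=d['K'];x=(u-K[0,2])/K[0,0];y=(v-K[1,2])/K[1,1];th=np.hypot(x,y)
    r=np.array([x/th*np.sin(th),y/th*np.sin(th),np.cos(th)]);r=d['R'].T@r;c=-d['R'].T@d['t'];return c+r*(z-c[2])/r[2]
E
python3 - <<'E'
from h import *
d=load('w1');g=d['color'].min(2);m=np.zeros_like(g);m[205:258,280:372]=g[205:258,280:372]>150
k,l,st,ce=cv2.connectedComponentsWithStats(m);i=1+st[1:,4].argmax();v,u=np.where(l==i);print(st[i])
p=np.array([castw(d,a,b,21)[:2] for a,b in zip(u,v)])
r=cv2.minAreaRect(p.astype(np.float32));print(r)
q=np.linalg.lstsq(np.c_[2*p,np.ones(len(p))],(p**2).sum(1),rcond=None)[0];c=q[:2];print(c,np.sqrt(q[2]+c@c))
e=p.mean(0)-c;print(np.arctan2(e[1],e[0]),np.hypot(*e))
x=np.array([np.cos(1.128),np.sin(1.128)]);y=np.array([x[1],-x[0]]);dd=c-np.array([457.1,-90.3]);print('tool xy of circle ctr',dd@x,dd@y)
E
```

```text
[285 213  82  39 406]
((461.86297607421875, -77.94636535644531), (25.708995819091797, 53.39766311645508), 64.50033569335938)
[456.05426408 -90.1047118 ] 25.912715116310153
1.1145025329638103 16.747502677432806
tool xy of circle ctr -0.2716101103603113 -1.02855677799179
```

Call:
drive_tool(
  motion=[
    {"fingers": 0.76, "linear": [0.0015, -0.001, 0.03], "twist": 0},
    {"fingers": 0.76, "linear": [0, 0, 0.03], "twist": 0},
    {"fingers": 0.76, "linear": [0, 0, 0.025], "twist": 0},
    {"fingers": 0.76, "linear": [0, 0, 0.0195], "twist": 0},
    {"fingers": 0.76, "linear": [0, 0, 0], "twist": 0},
  ],
)

```text
clock: 4.15
eef_pos: [451.6, -88.5, 1.0]
tool_rot: [-3.132, 0.008, 1.131]
force: [0.4, -0.1, 0.1]
width: 64.6
gripper_force: 0.0
```

Call:
drive_tool(
  motion=[
    {"fingers": 0.76, "linear": [0, 0, 0], "twist": 0},
    {"fingers": 0.76, "linear": [0, 0, 0], "twist": 0},
    {"fingers": 0.76, "linear": [0, 0, 0], "twist": 0},
  ],
)

```text
clock: 4.4
eef_pos: [455.2, -88.9, 5.4]
tool_rot: [-3.14, 0.004, 1.129]
force: [-0.8, 0.1, -0.0]
width: 64.7
gripper_force: 0.0
```

Call:
drive_tool(
  motion=[
    {"fingers": 0.5, "linear": [0, 0, 0], "twist": 0},
    {"fingers": 0.5, "linear": [0, 0, 0], "twist": 0},
    {"fingers": 0.5, "linear": [0, 0, 0], "twist": 0},
    {"fingers": 0.5, "linear": [0, 0, 0], "twist": 0},
    {"fingers": 0.5, "linear": [0, 0, 0], "twist": 0},
  ],
)

```text
clock: 4.82
eef_pos: [455.4, -89.1, 6.0]
tool_rot: [-3.141, 0.005, 1.129]
force: [-1.1, 0.3, 8.5]
width: 50.8
gripper_force: 60.8
```

Call:
drive_tool(
  motion=[
    {"fingers": 0.5, "linear": [0, 0, -0.01], "twist": 0},
    {"fingers": 0.5, "linear": [0, 0, -0.02], "twist": 0},
    {"fingers": 0.5, "linear": [0, 0, -0.03], "twist": 0},
    {"fingers": 0.5, "linear": [0, 0, 0], "twist": 0},
    {"fingers": 0.5, "linear": [0, 0, 0], "twist": 0},
  ],
)

```text
clock: 5.23
eef_pos: [456.3, -89.0, 66.4]
tool_rot: [3.14, 0.004, 1.128]
force: [0.8, -0.1, -0.8]
width: 50.8
gripper_force: 62.5
```

```bash
python3 - <<'E'
from cell import monitor,cams
import cv2,numpy as np
s=monitor.read_state();print(s['clock'],s['eef_pos'],s['tool_rot'],s['width'],s['gripper_force'])
a=cams.get_image('wrist')['color'];b=cams.get_image('scene')['color']
c=np.hstack([a[150:450,150:500],cv2.resize(b[220:370,230:430],None,fx=2.25,fy=2)]);cv2.imwrite('pics/w2.png',c)
E
```

```text
5.2333 [456.32540676 -89.00290394  66.37073655] [3.14039574 0.00351312 1.12826376] 50.77034212107423 62.513369940861594
```

View pics/w2.png

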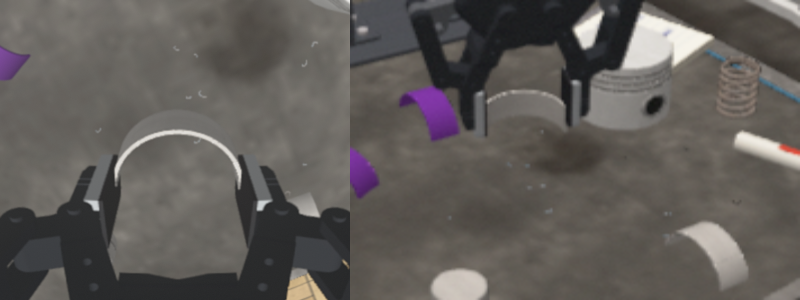

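Shell_b is held level, rim ends at the pads. Measuring where it sits in the grip.

```bash
python3 - <<'E'
from h import *
from cell import cams
d=cams.get_image('wrist');g=d['color'].min(2);m=np.zeros_like(g);m[270:345,258:402]=g[270:345,258:402]>200
k,l,st,ce=cv2.connectedComponentsWithStats(m);i=1+st[1:,4].argmax();v,u=np.where(l==i);print(st[i])
for z in(78,81.4,85):
    p=np.array([castw(d,a,b,z)[:2] for a,b in zip(u,v)])
    q=np.linalg.lstsq(np.c_[2*p,np.ones(len(p))],(p**2).sum(1),rcond=None)[0];c=q[:2]
    x=np.array([np.cos(1.128),np.sin(1.128)]);y=np.array([x[1],-x[0]]);dd=c-np.array([456.3,-89.]);P=(p-np.array([456.3,-89]))
    print(z,'R',np.sqrt(q[2]+c@c),'ctr tool',dd@x,dd@y,'x range',(P@x).min(),(P@x).max(),'y',(P@y).min(),(P@y).max())
E
```

```text
[265 281 126  47 421]
78 R 26.081887051921495 ctr tool -1.7652715786791535 -1.4324037056080907 x range 3.592317974788795 24.484114540075147 y -26.523877199861406 23.994366774784748
81.4 R 25.39045689836549 ctr tool 0.5019557218475849 -1.418772357565555 x range 5.717515714330512 26.055471291104958 y -25.845071536156183 23.3339350927035
85 R 24.65835438284242 ctr tool 2.90254933416858 -1.4043391655206072 x range 7.967725085609991 27.71926079219533 y -25.126336127527146 22.634654488146875
```

Call:
drive_tool(
  motion=[
    {"fingers": 0.5, "linear": [0, 0, -0.033], "twist": 0},
    {"fingers": 0.5, "linear": [0, 0, -0.033], "twist": 0},
    {"fingers": 0.5, "linear": [0, 0, -0.033], "twist": 0},
    {"fingers": 0.5, "linear": [0, 0, -0.033], "twist": 0},
    {"fingers": 0.5, "linear": [0, 0, -0.033], "twist": 0},
  ],
)

```text
clock: 5.8
eef_pos: [454.8, -87.8, 230.0]
tool_rot: [-3.136, 0.005, 1.13]
force: [1.2, -0.6, -0.7]
width: 50.6
gripper_force: 63.0
```

Call:
drive_tool(
  motion=[
    {"fingers": 0.5, "linear": [0.037, -0.0027, 0], "twist": 0},
    {"fingers": 0.5, "linear": [0.037, -0.0027, 0], "twist": 0},
    {"fingers": 0.5, "linear": [0.037, -0.0027, 0], "twist": 0},
    {"fingers": 0.5, "linear": [0.037, -0.0027, 0], "twist": 0},
    {"fingers": 0.5, "linear": [0.037, -0.0027, 0], "twist": 0},
  ],
)

```text
clock: 6.22
eef_pos: [522.4, 86.3, 227.5]
tool_rot: [-3.137, 0.006, 1.129]
force: [0.1, 0.1, -1.1]
width: 50.9
gripper_force: 63.0
```

Call:
drive_tool(
  motion=[
    {"fingers": 0.5, "linear": [0.037, -0.0027, 0], "twist": 0},
    {"fingers": 0.5, "linear": [0.037, -0.0027, 0], "twist": 0},
    {"fingers": 0.5, "linear": [0, 0, 0], "twist": 0.118},
    {"fingers": 0.5, "linear": [0, 0, 0], "twist": 0.118},
    {"fingers": 0.5, "linear": [0, 0, 0], "twist": 0.118},
  ],
)

```text
clock: 6.63
eef_pos: [548.5, 155.0, 226.4]
tool_rot: [-3.139, 0.008, 0.771]
force: [0.5, -0.5, -0.8]
width: 51.1
gripper_force: 63.0
```

Call:
drive_tool(
  motion=[
    {"fingers": 0.5, "linear": [0, 0, 0], "twist": 0.118},
    {"fingers": 0.5, "linear": [0, 0, 0], "twist": 0.118},
    {"fingers": 0.5, "linear": [0, 0, 0], "twist": 0.118},
    {"fingers": 0.5, "linear": [0, 0, 0], "twist": 0.118},
    {"fingers": 0.5, "linear": [0, 0, 0], "twist": 0.118},
  ],
)

```text
clock: 7.05
eef_pos: [548.6, 154.0, 226.8]
tool_rot: [3.139, 0.008, 0.18]
force: [0.3, 0.7, -1.4]
width: 50.9
gripper_force: 63.0
```

Call:
drive_tool(
  motion=[
    {"fingers": 0.5, "linear": [0, 0, 0], "twist": 0.118},
    {"fingers": 0.5, "linear": [0, 0, 0], "twist": 0.118},
    {"fingers": 0.5, "linear": [0, 0, 0], "twist": 0.118},
    {"fingers": 0.5, "linear": [0, 0, 0], "twist": 0},
    {"fingers": 0.5, "linear": [0, 0, 0], "twist": 0},
  ],
)

```text
clock: 7.47
eef_pos: [548.8, 154.2, 227.2]
tool_rot: [3.136, 0.006, -0.165]
force: [-0.4, -0.1, -0.8]
width: 50.7
gripper_force: 63.0
```

Call:
drive_tool(
  motion=[
    {"fingers": 0.5, "linear": [0.002, 0.0005, 0.03], "twist": 0},
    {"fingers": 0.5, "linear": [0, 0, 0.02], "twist": 0},
    {"fingers": 0.5, "linear": [0, 0, 0.015], "twist": 0},
    {"fingers": 0.5, "linear": [0, 0, 0], "twist": 0},
    {"fingers": 0.5, "linear": [0, 0, 0], "twist": 0},
  ],
)

```text
clock: 7.88
eef_pos: [550.3, 153.0, 162.4]
tool_rot: [3.137, 0.006, -0.167]
force: [0.7, 0.0, -0.1]
width: 50.8
gripper_force: 63.0
```

```bash
python3 - <<'E'
from cell import monitor,cams
import cv2,numpy as np
s=monitor.read_state();print(s['clock'],s['eef_pos'],s['tool_rot'])
a=cams.get_image('wrist');np.savez('w3.npz',**a);b=cams.get_image('scene');np.savez('s3.npz',**b);b=b['color']
c=np.hstack([a['color'][100:400,130:530],cv2.resize(b[115:265,180:330],None,fx=2.5,fy=2.5)[:300]]);cv2.imwrite('pics/w3.png',c)
E
```

```text
7.8833 [550.31614957 152.96084007 162.41841258] [ 3.13670554  0.00644834 -0.16679494]
```

View pics/w3.png

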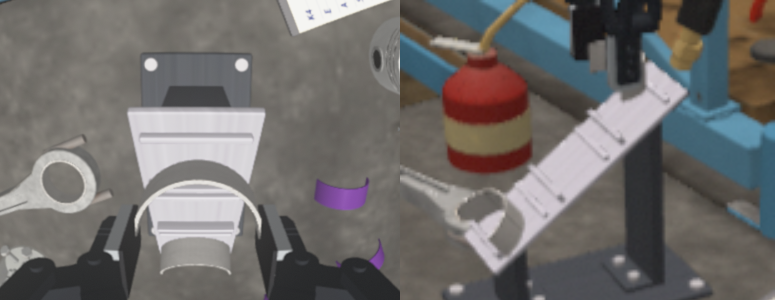

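The wrist view shows the shell centred over the plate at crop x≈198 (plate centre 197), with the top stop at (196,138). Now lowering it slowly onto the top bay.

Call:
drive_tool(
  motion=[
    {"fingers": 0.5, "linear": [0, 0, 0.004], "twist": 0},
    {"fingers": 0.5, "linear": [0, 0, 0.004], "twist": 0},
    {"fingers": 0.5, "linear": [0, 0, 0.003], "twist": 0},
    {"fingers": 0.5, "linear": [0, 0, 0.003], "twist": 0},
    {"fingers": 0.5, "linear": [0, 0, 0], "twist": 0},
  ],
)

```text
clock: 8.4
eef_pos: [550.5, 152.9, 148.7]
tool_rot: [3.137, 0.005, -0.169]
force: [-0.4, 0.8, -1.1]
width: 51.0
gripper_force: 63.0
```

Call:
drive_tool(
  motion=[
    {"fingers": 0.5, "linear": [0, 0, 0.002], "twist": 0},
    {"fingers": 0.5, "linear": [0, 0, 0.002], "twist": 0},
    {"fingers": 0.5, "linear": [0, 0, 0.002], "twist": 0},
    {"fingers": 0.5, "linear": [0, 0, 0], "twist": 0},
  ],
)

```text
clock: 8.73
eef_pos: [549.4, 153.4, 144.1]
tool_rot: [3.137, 0.006, -0.168]
force: [-6.4, -0.3, 11.7]
width: 50.6
gripper_force: 64.6
```

Call:
drive_tool(
  motion=[
    {"fingers": 0.5, "linear": [0, 0, 0.002], "twist": 0},
    {"fingers": 0.5, "linear": [0, 0, 0.002], "twist": 0},
    {"fingers": 0.5, "linear": [0, 0, 0], "twist": 0},
  ],
)

```text
clock: 8.98
eef_pos: [548.5, 153.8, 140.3]
tool_rot: [3.137, 0.008, -0.168]
force: [-7.5, -0.3, 13.1]
width: 50.9
gripper_force: 66.6
```

Contact came at the predicted height, and the steady 13 N push means the shell is pivoting in the pads as planned. Continuing.

Call:
drive_tool(
  motion=[
    {"fingers": 0.5, "linear": [0.001, 0, 0.002], "twist": 0},
    {"fingers": 0.5, "linear": [0.001, 0, 0.002], "twist": 0},
    {"fingers": 0.5, "linear": [0, 0, 0], "twist": 0},
  ],
)

```text
clock: 9.23
eef_pos: [548.4, 154.0, 135.9]
tool_rot: [3.136, 0.012, -0.167]
force: [-12.9, 1.8, 14.9]
width: 50.8
gripper_force: 69.1
```

Call:
drive_tool(
  motion=[
    {"fingers": 0.5, "linear": [0.0005, 0, 0.002], "twist": 0},
    {"fingers": 0.5, "linear": [0.0005, 0, 0.001], "twist": 0},
    {"fingers": 0.5, "linear": [0, 0, 0], "twist": 0},
  ],
)

```text
clock: 9.48
eef_pos: [548.7, 154.0, 132.9]
tool_rot: [3.136, 0.013, -0.166]
force: [-13.6, 1.1, 14.7]
width: 51.0
gripper_force: 71.0
```

Call:
drive_tool(
  motion=[
    {"fingers": 0.5, "linear": [0, 0, 0.001], "twist": 0},
    {"fingers": 0.5, "linear": [0, 0, 0.001], "twist": 0},
    {"fingers": 0.5, "linear": [0, 0, 0], "twist": 0},
  ],
)

```text
clock: 9.73
eef_pos: [549.0, 154.0, 131.1]
tool_rot: [3.136, 0.012, -0.166]
force: [-13.4, 1.1, 16.3]
width: 50.8
gripper_force: 72.5
```

Call:
drive_tool(
  motion=[
    {"fingers": 0.5, "linear": [0, 0, 0.001], "twist": 0},
    {"fingers": 0.5, "linear": [0, 0, 0.001], "twist": 0},
    {"fingers": 0.5, "linear": [0, 0, 0], "twist": 0},
  ],
)

```text
clock: 9.98
eef_pos: [549.2, 153.8, 130.0]
tool_rot: [3.136, 0.011, -0.167]
force: [-14.8, 0.8, 22.7]
width: 50.8
gripper_force: 74.7
```

```bash
python3 - <<'E'
from cell import monitor,cams
import cv2,numpy as np
s=monitor.read_state();print(s['eef_pos'],s['force'])
a=cams.get_image('wrist');b=cams.get_image('scene')['color']
c=np.hstack([a['color'][100:400,130:530],cv2.resize(b[105:205,230:330],None,fx=4,fy=4,interpolation=2)[:300]]);cv2.imwrite('pics/w4.png',c)
E
```

```text
[549.20786292 153.81048679 129.9865975 ] [-14.77596028   0.76358488  22.72619308]
```

View pics/w4.png

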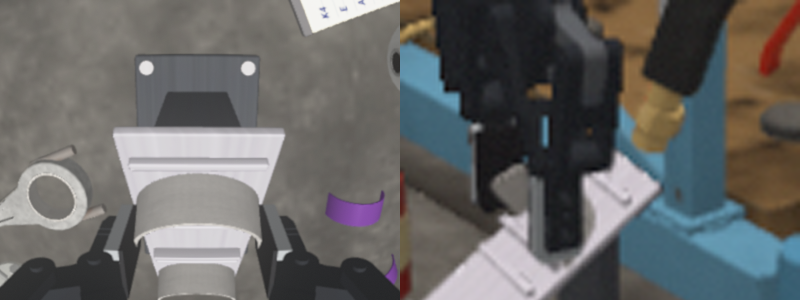

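The wrist view shows the shell at (198,205), leaning like the lowest one, and the force has started rising, so it has settled flat. Releasing and lifting.

Call:
drive_tool(
  motion=[
    {"fingers": 0.62, "linear": [0, 0, -0.001], "twist": 0},
    {"fingers": 0.7, "linear": [0, 0, 0], "twist": 0},
    {"fingers": 0.8, "linear": [0, 0, 0], "twist": 0},
    {"fingers": 0.8, "linear": [0, 0, 0], "twist": 0},
    {"fingers": 0.8, "linear": [0, 0, 0], "twist": 0},
  ],
)

```text
clock: 10.5
eef_pos: [554.3, 152.3, 129.2]
tool_rot: [3.138, 0.004, -0.169]
force: [-0.5, -0.2, -0.5]
width: 68.0
gripper_force: 0.0
```

Call:
drive_tool(
  motion=[
    {"fingers": 0.8, "linear": [0, 0, -0.02], "twist": 0},
    {"fingers": 0.8, "linear": [0, 0, -0.025], "twist": 0},
    {"fingers": 0.8, "linear": [0, 0, -0.025], "twist": 0},
    {"fingers": 0.8, "linear": [0, 0, -0.03], "twist": 0},
    {"fingers": 0.8, "linear": [0, 0, 0], "twist": 0},
  ],
)

```text
clock: 10.92
eef_pos: [557.9, 153.9, 234.7]
tool_rot: [-3.141, -0.005, -0.169]
force: [0.5, 0.8, -0.8]
width: 68.7
gripper_force: 0.0
```

```bash
python3 - <<'E'
from cell import monitor,cams
import cv2,numpy as np
s=monitor.read_state();print(s['eef_pos'],s['force'],s['qpos'])
b=cams.get_image('scene');np.savez('s5.npz',**b);t=cams.get_image('top');np.savez('t5.npz',**t)
a=cams.get_image('wrist')['color']
c=np.hstack([cv2.resize(b['color'][115:240,190:315],None,fx=3.2,fy=3.2,interpolation=2),a[0:400,130:530]]);cv2.imwrite('pics/w5.png',c)
E
```

```text
[557.8704412  153.89584937 234.65343279] [ 0.53612687  0.80350954 -0.843016  ] [-0.18504542  0.52414323 -0.20439734  1.71896196  0.13183923  0.90705185
 -2.18389321]
```

View pics/w5.png

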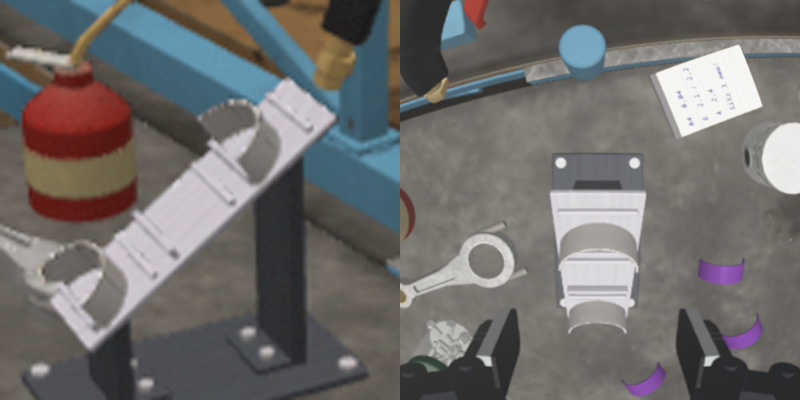

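Shell_b stands in the top bay exactly like the reference shell, seen in the scene crop at (240,135). Next, move to shell_a's near side and measure it with the wrist camera.

Call:
drive_tool(
  motion=[
    {"fingers": 0.8, "linear": [-0.0041, 0.0372, 0], "twist": 0},
    {"fingers": 0.8, "linear": [-0.0041, 0.0372, 0], "twist": 0},
    {"fingers": 0.8, "linear": [-0.0041, 0.0372, 0], "twist": 0},
    {"fingers": 0.8, "linear": [-0.0041, 0.0372, 0], "twist": 0},
    {"fingers": 0.8, "linear": [-0.0041, 0.0372, 0], "twist": 0},
  ],
)

```text
clock: 11.48
eef_pos: [501.0, -28.7, 228.6]
tool_rot: [3.137, 0.007, -0.168]
force: [0.5, -0.6, 0.2]
width: 68.5
gripper_force: 0.0
```

Call:
drive_tool(
  motion=[
    {"fingers": 0.8, "linear": [-0.0041, 0.0372, 0], "twist": 0},
    {"fingers": 0.5, "linear": [-0.0041, 0.0372, 0], "twist": 0},
    {"fingers": 0.5, "linear": [-0.0041, 0.0372, 0], "twist": 0},
    {"fingers": 0.5, "linear": [-0.0041, 0.0372, 0], "twist": 0},
    {"fingers": 0.5, "linear": [-0.0041, 0.0372, 0], "twist": 0},
  ],
)

```text
clock: 11.9
eef_pos: [449.5, -208.4, 229.5]
tool_rot: [3.138, 0.007, -0.169]
force: [0.2, 0.0, 1.3]
width: 43.1
gripper_force: 0.0
```

Call:
drive_tool(
  motion=[
    {"fingers": 0, "linear": [0, 0, 0.03], "twist": -0.1},
    {"fingers": 0, "linear": [0, 0, 0.03], "twist": 0},
    {"fingers": 0, "linear": [0, 0, 0.03], "twist": 0},
    {"fingers": 0, "linear": [0, 0, 0], "twist": 0},
    {"fingers": 0, "linear": [0, 0, 0], "twist": 0},
  ],
)

```text
clock: 12.32
eef_pos: [449.1, -206.6, 139.2]
tool_rot: [3.14, 0.01, -0.069]
force: [0.4, 0.0, 1.0]
width: -0.2
gripper_force: 0.0
```

```bash
cat >> h.py <<'E'
def blob(d,P0,box=45,thr=140,z0=12):
    g=d['color'].min(2);H,W=g.shape;v,u=np.mgrid[0:H,0:W]
    p=np.array([[castw(d,a+1e-6,b,z0)[:2] for a in range(W)] for b in range(0,H)])
    m=((np.abs(p-np.asarray(P0)[:2])<box).all(2)&(g>thr)).astype(np.uint8)
    k,l,st,ce=cv2.connectedComponentsWithStats(m);i=1+st[1:,4].argmax();v,u=np.where(l==i);return u,v,st[i]
E
python3 - <<'E'
from h import *
from cell import monitor,cams
np.set_printoptions(precision=1,suppress=True)
s=monitor.read_state();print(s['eef_pos'],s['tool_rot'],s['width'])
d=cams.get_image('wrist');np.savez('w6.npz',**d)
u,v,st=blob(d,(502,-206));print(st)
for z in(0,13,27):
    p=np.array([castw(d,a,b,z)[:2] for a,b in zip(u,v)],np.float32)
    print(z,'x',p[:,0].min(),p[:,0].max(),'y',p[:,1].min(),p[:,1].max(),cv2.minAreaRect(p))
    for f in(p[:,1].argmin(),p[:,1].argmax()): print(p[f])
t=load('top0');print('edge',cast(t,443,205,0),cast(t,452,225,0),'pen',cast(t,358,178,5),cast(t,412,140,5))
# mean x at several y bins (z=27) for crown line
p=np.array([castw(d,a,b,27)[:2] for a,b in zip(u,v)])
for y in range(-235,-175,6):
    q=p[(abs(p[:,1]-y)<3)];
    if len(q):print(y,q[:,0].min(),q[:,0].max())
E
```

```text
[ 449.1 -206.6  139.2] [ 3.1  0.  -0.1] -0.23295029270884407
[ 289  149   69   32 2058]
0 x 486.43243 513.2238 y -233.11006 -180.57205 ((499.16534423828125, -206.81936645507812), (51.40266418457031, 23.709924697875977), 84.80213165283203)
[ 508.  -233.1]
[ 494.1 -180.6]
13 x 488.64032 514.18933 y -232.14407 -182.04243 ((500.7828369140625, -207.07261657714844), (49.01893615722656, 22.610401153564453), 84.80218505859375)
[ 509.2 -232.1]
[ 496. -182.]
27 x 491.0181 515.2291 y -231.10379 -183.6259 ((502.524658203125, -207.34524536132812), (46.45188522338867, 21.426321029663086), 84.80216979980469)
[ 510.5 -231.1]
[ 498.  -183.6]
edge [ 506.3 -260.3    0. ] [ 465.7 -261.2    0. ] pen [ 607.5 -131.8    5. ] [ 641.7 -253.     5. ]
-229 492.0207359169201 511.48527266952885
-223 491.0180819787938 511.8638307874323
-217 491.0632842488511 512.2667696897207
-211 491.47952301666356 512.6944940726889
-205 491.91302745089524 513.1474748910027
-199 492.3132467925703 514.3112231486556
-193 493.4793947272803 514.759396576436
-187 494.6645383693774 515.2291067740928
-181 497.9622180859542 501.4381215238381
```

Shell_a is centred at (502,-207) with its ring axis at yaw -0.09 and 54 x 21 mm size, as it should be. I'll tip it onto its edge by pushing near the crown with shut fingers, towards +x.

Call:
drive_tool(
  motion=[
    {"fingers": 0, "linear": [0, 0, 0.035], "twist": 0},
    {"fingers": 0, "linear": [0, 0, 0.035], "twist": 0},
    {"fingers": 0, "linear": [0, 0, 0.03], "twist": 0},
    {"fingers": 0, "linear": [0, 0, 0.016], "twist": 0.02},
    {"fingers": 0, "linear": [0, 0, 0], "twist": 0},
  ],
)

```text
clock: 12.78
eef_pos: [449.8, -207.1, 23.6]
tool_rot: [3.138, 0.007, -0.089]
force: [-0.7, 0.1, -0.3]
width: 0.1
gripper_force: 0.0
```

Call:
drive_tool(
  motion=[
    {"fingers": 0, "linear": [0.01, 0, 0], "twist": 0},
    {"fingers": 0, "linear": [0.01, 0, 0], "twist": 0},
    {"fingers": 0, "linear": [0, 0, 0], "twist": 0},
    {"fingers": 0, "linear": [0, 0, 0], "twist": 0},
  ],
)

```text
clock: 13.12
eef_pos: [471.9, -209.8, 26.8]
tool_rot: [3.137, 0.001, -0.088]
force: [-0.7, 0.1, -0.9]
width: 0.0
gripper_force: 0.0
```

Call:
drive_tool(
  motion=[
    {"fingers": 0, "linear": [0, -0.002, 0.004], "twist": 0},
    {"fingers": 0, "linear": [0, 0, 0], "twist": 0},
    {"fingers": 0, "linear": [0, 0, 0], "twist": 0},
  ],
)

```text
clock: 13.37
eef_pos: [469.7, -207.3, 21.0]
tool_rot: [3.138, 0.005, -0.089]
force: [0.5, -0.6, -1.1]
width: 0.4
gripper_force: 0.0
```

Call:
drive_tool(
  motion=[
    {"fingers": 0, "linear": [0.004, 0, 0], "twist": 0},
    {"fingers": 0, "linear": [0.004, 0, 0], "twist": 0},
    {"fingers": 0, "linear": [0.004, 0, 0], "twist": 0},
    {"fingers": 0, "linear": [0.004, 0, -0.001], "twist": 0},
    {"fingers": 0, "linear": [0.004, 0, -0.001], "twist": 0},
  ],
)

```text
clock: 13.78
eef_pos: [490.8, -209.3, 22.8]
tool_rot: [3.138, 0.005, -0.089]
force: [-0.9, 0.6, 0.2]
width: 0.2
gripper_force: 0.0
```

Call:
drive_tool(
  motion=[
    {"fingers": 0, "linear": [0.004, 0, -0.001], "twist": 0},
    {"fingers": 0, "linear": [0.004, 0, -0.001], "twist": 0},
    {"fingers": 0, "linear": [0.004, 0, -0.001], "twist": 0},
    {"fingers": 0, "linear": [0.004, 0, -0.001], "twist": 0},
    {"fingers": 0, "linear": [0.004, 0, 0], "twist": 0},
  ],
)

```text
clock: 14.2
eef_pos: [510.8, -211.1, 26.9]
tool_rot: [3.138, 0.004, -0.089]
force: [0.3, 0.1, -0.1]
width: -0.2
gripper_force: 0.0
```

```bash
python3 - <<'E'
from h import *
from cell import monitor,cams
np.set_printoptions(precision=1,suppress=True)
s=monitor.read_state();print(s['eef_pos'])
d=cams.get_image('wrist');np.savez('w7.npz',**d)
u,v,st=blob(d,(522,-206),box=50);print(st)
p=np.array([castw(d,a,b,21)[:2] for a,b in zip(u,v)],np.float32)
print('x',p[:,0].min(),p[:,0].max(),'y',p[:,1].min(),p[:,1].max(),cv2.minAreaRect(p))
for y in range(-235,-175,6):
    q=p[(abs(p[:,1]-y)<3)];
    if len(q):print(y,q[:,0].min(),q[:,0].max())
E
```

```text
[ 510.8 -211.1   26.9]
[262 254 118  57 898]
x 511.3439 540.30695 y -234.77956 -181.44092 ((526.6476440429688, -208.94747924804688), (53.32914733886719, 26.93372344970703), 85.9783706665039)
-235 511.3439 524.71893
-229 520.3446 532.9619
-223 530.66425 537.24884
-217 534.9579 539.6106
-211 537.3824 540.15265
-205 537.399 540.30695
-199 535.2093 539.4125
-193 530.52576 537.1698
-187 520.08795 532.9679
-181 514.9899 525.1455
```

It toppled: the rim arc now measures 53.3 x 26.9 mm at z=21, with its back at yaw -0.07 facing +x. Now raising, opening and re-measuring.

Call:
drive_tool(
  motion=[
    {"fingers": 0, "linear": [0, 0, -0.02], "twist": 0},
    {"fingers": 0.76, "linear": [0, 0, -0.03], "twist": 0},
    {"fingers": 0.76, "linear": [0, 0, -0.03], "twist": 0},
    {"fingers": 0.76, "linear": [0, 0, 0], "twist": -0.015},
    {"fingers": 0.76, "linear": [0, 0, 0], "twist": 0},
  ],
)

```text
clock: 14.67
eef_pos: [511.9, -211.2, 108.3]
tool_rot: [3.137, 0.001, -0.074]
force: [0.4, 0.7, -0.4]
width: 48.3
gripper_force: 0.0
```

Call:
drive_tool(
  motion=[
    {"fingers": 0.76, "linear": [0, 0, 0], "twist": 0},
    {"fingers": 0.76, "linear": [0, 0, 0], "twist": 0},
    {"fingers": 0.76, "linear": [0, 0, 0], "twist": 0},
  ],
)

```text
clock: 14.92
eef_pos: [509.8, -210.5, 105.5]
tool_rot: [3.139, 0.007, -0.074]
force: [0.9, -0.3, 0.4]
width: 65.1
gripper_force: 0.0
```

```bash
cat > m.py <<'E'
from h import *
from cell import monitor,cams
np.set_printoptions(precision=3,suppress=True)
s=monitor.read_state();print(s['eef_pos'],s['tool_rot'],s['width'])
d=cams.get_image('wrist')
u,v,st=blob(d,(526,-208),box=40);print(st)
p=np.array([castw(d,a,b,21)[:2] for a,b in zip(u,v)])
print(cv2.minAreaRect(p.astype(np.float32)))
q=np.linalg.lstsq(np.c_[2*p,np.ones(len(p))],(p**2).sum(1),rcond=None)[0];c=q[:2];e=p.mean(0)-c
w=s['tool_rot'][2];x=np.array([np.cos(w),np.sin(w)]);y=np.array([x[1],-x[0]]);dd=c-s['eef_pos'][:2]
print('R',np.sqrt(q[2]+c@c),'c',c,'yaw',np.arctan2(e[1],e[0]),'tool xy',dd@x,dd@y)
E
python3 m.py
```

```text
[ 509.754 -210.45   105.501] [ 3.139  0.007 -0.074] 65.08015114309455
[281 209  85  41 477]
((525.8992309570312, -208.86607360839844), (54.35722351074219, 26.601917266845703), 85.62495422363281)
R 25.94107869015335 c [ 512.576 -207.956] yaw -0.0686294738512836 tool xy 2.6300110659838647 -2.6958371016841762
```

Call:
drive_tool(
  motion=[
    {"fingers": 0.76, "linear": [0.0035, -0.0027, 0.03], "twist": 0},
    {"fingers": 0.76, "linear": [0, 0, 0.03], "twist": 0},
    {"fingers": 0.76, "linear": [0, 0, 0.025], "twist": 0},
    {"fingers": 0.76, "linear": [0, 0, 0.0155], "twist": 0},
    {"fingers": 0.76, "linear": [0, 0, 0], "twist": 0},
  ],
)

```text
clock: 15.38
eef_pos: [511.0, -207.5, 2.3]
tool_rot: [3.14, 0.012, -0.074]
force: [-0.1, -0.0, 0.1]
width: 65.1
gripper_force: 0.0
```

Call:
drive_tool(
  motion=[
    {"fingers": 0.76, "linear": [0, 0, 0], "twist": 0},
    {"fingers": 0.76, "linear": [0, 0, 0], "twist": 0},
    {"fingers": 0.76, "linear": [0, 0, 0], "twist": 0},
  ],
)

```text
clock: 15.63
eef_pos: [514.8, -209.0, 7.3]
tool_rot: [3.137, 0.002, -0.074]
force: [0.1, -0.9, 0.6]
width: 64.5
gripper_force: 0.0
```

Call:
drive_tool(
  motion=[
    {"fingers": 0.76, "linear": [0, 0, 0.001], "twist": 0},
    {"fingers": 0.5, "linear": [0, 0, 0], "twist": 0},
    {"fingers": 0.5, "linear": [0, 0, 0], "twist": 0},
    {"fingers": 0.5, "linear": [0, 0, 0], "twist": 0},
    {"fingers": 0.5, "linear": [0, 0, 0], "twist": 0},
  ],
)

```text
clock: 16.05
eef_pos: [514.3, -208.9, 6.5]
tool_rot: [3.137, 0.003, -0.074]
force: [-2.0, 1.1, 7.1]
width: 51.0
gripper_force: 60.9
```

Call:
drive_tool(
  motion=[
    {"fingers": 0.5, "linear": [0, 0, 0], "twist": 0},
    {"fingers": 0.5, "linear": [0, 0, -0.01], "twist": 0},
    {"fingers": 0.5, "linear": [0, 0, -0.02], "twist": 0},
    {"fingers": 0.5, "linear": [0, 0, -0.03], "twist": 0},
    {"fingers": 0.5, "linear": [0, 0, 0], "twist": 0},
  ],
)

```text
clock: 16.47
eef_pos: [517.2, -209.5, 70.1]
tool_rot: [3.136, -0.003, -0.074]
force: [1.4, 0.9, -0.6]
width: 50.7
gripper_force: 62.4
```

Call:
drive_tool(
  motion=[
    {"fingers": 0.5, "linear": [0, 0, 0], "twist": 0},
    {"fingers": 0.5, "linear": [0, 0, 0], "twist": 0},
  ],
)

```text
clock: 16.63
eef_pos: [514.0, -208.5, 65.5]
tool_rot: [3.138, 0.004, -0.074]
force: [-0.1, 0.2, -1.2]
width: 50.7
gripper_force: 62.4
```

```bash
python3 - <<'E'
from h import *
from cell import monitor,cams
s=monitor.read_state();e=s['eef_pos'];w=s['tool_rot'][2];print(e,w,s['width'])
d=cams.get_image('wrist');g=d['color'].min(2);m=np.zeros_like(g);m[270:345,258:402]=g[270:345,258:402]>200
k,l,st,ce=cv2.connectedComponentsWithStats(m);i=1+st[1:,4].argmax();v,u=np.where(l==i);print(st[i])
for z in(e[2]+12,e[2]+15):
    p=np.array([castw(d,a,b,z)[:2] for a,b in zip(u,v)])
    q=np.linalg.lstsq(np.c_[2*p,np.ones(len(p))],(p**2).sum(1),rcond=None)[0];c=q[:2]
    x=np.array([np.cos(w),np.sin(w)]);y=np.array([x[1],-x[0]]);dd=c-e[:2];P=p-e[:2]
    print(z,'R',np.sqrt(q[2]+c@c),'ctr tool',dd@x,dd@y,'x',(P@x).min(),(P@x).max(),'y',(P@y).min(),(P@y).max())
E
```

```text
[ 513.96041421 -208.52628849   65.47717306] -0.07401492136045595 50.73932769936072
[266 283 124  44 441]
77.47717306305287 R 26.293659030286474 ctr tool -3.108185813553264 -0.046693407122845844 x 3.899514475069977 23.76827541671054 y -25.34391713342907 25.188178942245397
80.47717306305287 R 25.685250879712797 ctr tool -1.0844178373751918 -0.05632645598879937 x 5.761131494338248 25.17014980051054 y -24.768198516928216 24.594636974565514
```

The grip matches shell_b's. Carrying it to the middle bay.

Call:
drive_tool(
  motion=[
    {"fingers": 0.5, "linear": [0, 0, -0.033], "twist": 0},
    {"fingers": 0.5, "linear": [0, 0, -0.033], "twist": 0},
    {"fingers": 0.5, "linear": [0, 0, -0.033], "twist": 0},
    {"fingers": 0.5, "linear": [0, 0, -0.033], "twist": 0},
    {"fingers": 0.5, "linear": [0, 0, -0.033], "twist": 0},
  ],
)

```text
clock: 17.1
eef_pos: [513.9, -207.6, 230.4]
tool_rot: [3.139, 0.007, -0.074]
force: [0.9, -0.0, -1.3]
width: 50.7
gripper_force: 62.8
```

Call:
drive_tool(
  motion=[
    {"fingers": 0.5, "linear": [-0.0034, -0.0368, 0], "twist": 0},
    {"fingers": 0.5, "linear": [-0.0034, -0.0368, 0], "twist": 0},
    {"fingers": 0.5, "linear": [-0.0034, -0.0368, 0], "twist": 0},
    {"fingers": 0.5, "linear": [-0.0034, -0.0368, 0], "twist": 0},
    {"fingers": 0.5, "linear": [-0.0034, -0.0368, 0], "twist": 0},
  ],
)

```text
clock: 17.52
eef_pos: [510.5, -21.6, 228.5]
tool_rot: [3.138, 0.007, -0.074]
force: [0.3, 1.1, 0.5]
width: 50.8
gripper_force: 62.8
```

Call:
drive_tool(
  motion=[
    {"fingers": 0.5, "linear": [-0.0034, -0.0368, 0], "twist": 0},
    {"fingers": 0.5, "linear": [-0.0034, -0.0368, 0], "twist": 0},
    {"fingers": 0.5, "linear": [-0.0034, -0.0368, 0], "twist": 0},
    {"fingers": 0.5, "linear": [-0.0034, -0.0368, 0], "twist": 0},
    {"fingers": 0.5, "linear": [-0.0034, -0.0368, 0], "twist": 0},
  ],
)

```text
clock: 17.93
eef_pos: [507.1, 163.1, 227.8]
tool_rot: [3.137, 0.007, -0.074]
force: [0.6, -0.3, -0.8]
width: 50.9
gripper_force: 62.8
```

Call:
drive_tool(
  motion=[
    {"fingers": 0.5, "linear": [0, 0, 0], "twist": 0.098},
    {"fingers": 0.5, "linear": [0, 0, 0], "twist": 0},
    {"fingers": 0.5, "linear": [0, 0, 0], "twist": 0},
    {"fingers": 0.5, "linear": [0, 0, 0], "twist": 0},
  ],
)

```text
clock: 18.27
eef_pos: [507.9, 159.9, 228.2]
tool_rot: [3.136, 0.005, -0.172]
force: [-0.3, -0.4, -0.8]
width: 50.8
gripper_force: 62.9
```

Call:
drive_tool(
  motion=[
    {"fingers": 0.5, "linear": [0, -0.001, 0.03], "twist": 0},
    {"fingers": 0.5, "linear": [0, 0, 0.03], "twist": 0},
    {"fingers": 0.5, "linear": [0, 0, 0.025], "twist": 0},
    {"fingers": 0.5, "linear": [0, 0, 0.015], "twist": 0},
    {"fingers": 0.5, "linear": [0, 0, 0.005], "twist": 0},
  ],
)

```text
clock: 18.68
eef_pos: [506.3, 159.7, 121.3]
tool_rot: [3.134, 0.009, -0.173]
force: [0.7, 0.4, 0.6]
width: 50.9
gripper_force: 62.8
```

Call:
drive_tool(
  motion=[
    {"fingers": 0.5, "linear": [0, 0, 0.003], "twist": 0},
    {"fingers": 0.5, "linear": [0, 0, 0], "twist": 0},
    {"fingers": 0.5, "linear": [0, 0, 0], "twist": 0},
  ],
)

```text
clock: 18.93
eef_pos: [508.7, 162.0, 121.9]
tool_rot: [3.138, 0.003, -0.172]
force: [1.3, 0.1, 0.5]
width: 50.9
gripper_force: 62.9
```

Call:
drive_tool(
  motion=[
    {"fingers": 0.5, "linear": [0, 0, 0.003], "twist": 0},
    {"fingers": 0.5, "linear": [0, 0, 0.002], "twist": 0},
    {"fingers": 0.5, "linear": [0, 0, 0.002], "twist": 0},
    {"fingers": 0.5, "linear": [0, 0, 0.002], "twist": 0},
    {"fingers": 0.5, "linear": [0, 0, 0], "twist": 0},
  ],
)

```text
clock: 19.35
eef_pos: [506.9, 162.6, 112.9]
tool_rot: [3.137, 0.005, -0.171]
force: [-4.4, -0.4, 10.9]
width: 50.8
gripper_force: 64.5
```

Call:
drive_tool(
  motion=[
    {"fingers": 0.5, "linear": [0, 0, 0.002], "twist": 0},
    {"fingers": 0.5, "linear": [0, 0, 0.002], "twist": 0},
    {"fingers": 0.5, "linear": [0, 0, 0.002], "twist": 0},
    {"fingers": 0.5, "linear": [0, 0, 0], "twist": 0},
  ],
)

```text
clock: 19.68
eef_pos: [505.4, 162.8, 106.9]
tool_rot: [3.137, 0.007, -0.171]
force: [-8.3, 0.6, 13.2]
width: 51.0
gripper_force: 67.5
```

Call:
drive_tool(
  motion=[
    {"fingers": 0.5, "linear": [0, 0, 0.002], "twist": 0},
    {"fingers": 0.5, "linear": [0, 0, 0.002], "twist": 0},
    {"fingers": 0.5, "linear": [0, 0, 0], "twist": 0},
  ],
)

```text
clock: 19.93
eef_pos: [504.9, 162.8, 102.8]
tool_rot: [3.136, 0.008, -0.171]
force: [-8.4, 0.3, 12.4]
width: 50.5
gripper_force: 70.0
```

Call:
drive_tool(
  motion=[
    {"fingers": 0.5, "linear": [0.0015, 0, 0.002], "twist": 0},
    {"fingers": 0.5, "linear": [0.001, 0, 0.001], "twist": 0},
    {"fingers": 0.5, "linear": [0, 0, 0], "twist": 0},
  ],
)

```text
clock: 20.18
eef_pos: [505.3, 162.8, 99.8]
tool_rot: [3.135, 0.012, -0.17]
force: [-12.1, 0.9, 16.5]
width: 50.5
gripper_force: 72.8
```

Call:
drive_tool(
  motion=[
    {"fingers": 0.5, "linear": [0.001, 0, 0.001], "twist": 0},
    {"fingers": 0.5, "linear": [0, 0, 0.001], "twist": 0},
    {"fingers": 0.5, "linear": [0, 0, 0], "twist": 0},
  ],
)

```text
clock: 20.43
eef_pos: [505.6, 162.8, 99.0]
tool_rot: [3.135, 0.012, -0.169]
force: [-16.8, 1.6, 27.6]
width: 50.9
gripper_force: 75.6
```

Conformed: the force rose to 28 N at the expected height. Releasing, then backing well away.

Call:
drive_tool(
  motion=[
    {"fingers": 0.62, "linear": [0, 0, -0.002], "twist": 0},
    {"fingers": 0.7, "linear": [0, 0, 0], "twist": 0},
    {"fingers": 0.8, "linear": [0, 0, 0], "twist": 0},
    {"fingers": 0.8, "linear": [0, 0, 0], "twist": 0},
    {"fingers": 0.8, "linear": [0, 0, 0], "twist": 0},
  ],
)

```text
clock: 20.85
eef_pos: [511.7, 161.3, 98.9]
tool_rot: [3.138, 0.003, -0.172]
force: [-0.1, 0.4, -0.5]
width: 68.5
gripper_force: 0.0
```

Call:
drive_tool(
  motion=[
    {"fingers": 0.8, "linear": [0, 0, -0.02], "twist": 0},
    {"fingers": 0.8, "linear": [0, 0, -0.025], "twist": 0},
    {"fingers": 0.8, "linear": [0, 0, -0.03], "twist": 0},
    {"fingers": 0.8, "linear": [0, 0, -0.035], "twist": 0},
    {"fingers": 0.8, "linear": [0, 0, -0.035], "twist": 0},
  ],
)

```text
clock: 21.27
eef_pos: [511.6, 161.7, 245.0]
tool_rot: [3.137, 0.005, -0.172]
force: [1.2, -0.5, 0.3]
width: 68.7
gripper_force: 0.0
```

Call:
drive_tool(
  motion=[
    {"fingers": 0.8, "linear": [0, 0.03, 0], "twist": 0},
    {"fingers": 0.8, "linear": [0, 0.035, 0], "twist": 0},
    {"fingers": 0.8, "linear": [0, 0.035, 0], "twist": 0},
    {"fingers": 0.8, "linear": [0, 0, 0], "twist": 0},
    {"fingers": 0.8, "linear": [0, 0, 0], "twist": 0},
  ],
)

```text
clock: 21.68
eef_pos: [494.8, 60.8, 244.4]
tool_rot: [3.137, 0.004, -0.177]
force: [0.2, 1.2, -0.3]
width: 68.0
gripper_force: 0.0
```

```bash
python3 - <<'E'
from cell import monitor,cams
import cv2,numpy as np
s=monitor.read_state();print(s['eef_pos'],s['force'])
b=cams.get_image('scene')['color'];t=cams.get_image('top')['color']
c=np.hstack([cv2.resize(b[115:240,190:315],None,fx=3.2,fy=3.2,interpolation=2),cv2.resize(t[200:333,165:298],(400,400),interpolation=2)]);cv2.imwrite('pics/w8.png',c)
E
```

```text
[494.78016133  60.78236473 244.37123955] [ 0.22448724  1.22261997 -0.31988376]
```

View pics/w8.png

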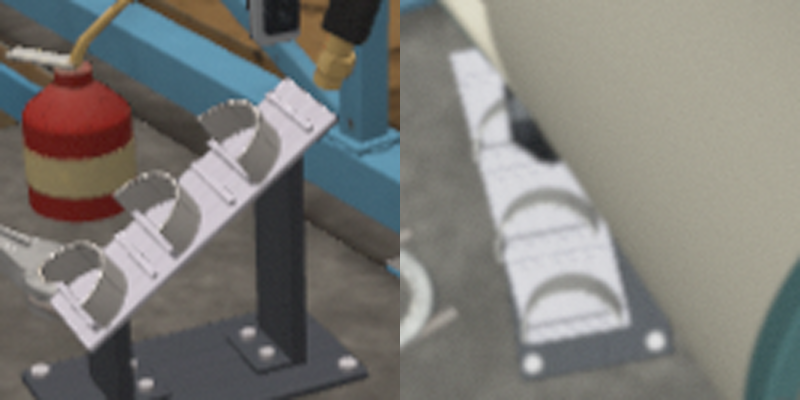

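The last view shows all three shells standing alike: middle at (158,215), top at (237,140). They rest on the floor, hollow side downhill, and the arm is clear.

```bash
python3 -c "
from cell import ctrl
print(ctrl.finish_job())"
```

```text
the job is handed in; nothing more can be done
None
```

Job handed in at about 22 s of the 67 s limit: shell_b is in the top bay and shell_a in the middle bay, both on edge with hollow side downhill in the last picture; the bystanders were not touched, and no verdict was returned.

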